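Refit the washed burner caps and snap the control knob back on a gas hob

ROBOT

A 6-joint arm with a two-finger parallel gripper is mounted at the origin on the work surface. World frame = base frame: x ahead of the robot, y to its left, z up, the work surface at z = 0. Lengths are in m, angles in rad, forces in N, time in s.
With the tool pointing down it reaches from about 0.25 to 0.8 m from the base axis. Payload 8.5 kg.
Tool frame: the origin (TCP) lies between the finger pads; the fingertips stand tip_reach ahead of it and the grasp point (between the pads) lies 8 mm behind it (tip_reach is the distance from the TCP to the fingertips, in m); z points along the fingers, y is the line along which they close (so a half turn about z gives the same grasp; the last joint's range is limited). The gripper opens to 85 mm and grips with 20 to 120 N. Pads are 22 mm wide; open, the fingers measure 114 mm over their backs; the gripper's body (76 mm by 85 mm) begins 54 mm behind the grasp point. The pads swing forward as they close: fully open they stand 13 mm farther back than shut.
Start: joints at [1.243, 0.238, -0.013, 1.319, 0, 1.571], TCP at [0.169, 0.497, 0.242] pointing down, gripper open.
Joint ranges: [-2.66, 2.66], [-1.03, 1.9], [-1.14, 1.46], [-1.82, 2.27], [-1.45, 1.34], [-3.14, 3.14]. Speed limits (rad/s): [2.22, 2.22, 2.79, 3.14, 3.14, 3.14].

INTERFACE

Orientations are given as a 3x3 rotation matrix whose columns are the frame's x, y, z axes.
In Python, from workcell import observe, read_camera, close_job, tip_reach gives the robot as it stands. The module is installed in compiled form; this text tells all that it offers.
- The arm moves only by the shell command python3 -m handwheel 'ROWS' [OPENING] [FORCE]. ROWS is JSON, a list that holds one entry, the list of rows, each a list of 4 numbers: the shift along the tool's x, y, z in cm, then the turn about the tool's z in degrees. A call has 1 to 8 rows; each row is the pose to reach, as a shift and turn from the pose commanded when the call began, along the tool's axes at that moment; what a row does not reach only later rows make up. A row lasts 1/8 s, in which the tool goes at most 62.5 mm and 10.7 degrees, less where a joint would pass 70% of its speed; a pose out of reach is approached as far as the arm can. A call with a gripper value outside its range is refused whole. OPENING is the gripper command: -1 is fully open, 1 is shut, values between are in proportion, set as the call begins (- or left out, the last holds). The fingers move at their own pace and stop on an object; FORCE is the grip in N (left out, the last holds). Time passes only in rows, so rows that repeat a pose let the fingers close. It gives the time, the measured TCP pose, the force, the opening and the grip force at its end, in the units of the state.
- observe(): the state, without advancing time (a new reading comes with each control period).
- read_camera(name): name is "scene" or "top" or "wrist"; returns a dict with "image" (400x640x3 uint8, red, green, blue), "z_map" (400x640 float32, m along the optical axis (not along the pixel's ray), 0 where there is no reading), "fx", "fy", "cx", "cy" (pixels), "R" (3x3) and "t" (3): a world point X has camera coordinates R X + t. Camera axes: x right, y down, z forward; pixel columns grow to the right and rows downward; lengths in m; the calibration is good to about 2 mm. A picture is of the moment at which its call begins.
- close_job(): hands the job in; it is judged then, once.
The state is a dict: "time_s": time; "joint_positions": joint angles; "joint_vel": joint speeds; "joint_torque": joint torques, N m; "ee_pos": TCP position; "ee_rot": TCP orientation; "force": force on the tool from outside, world axes, zero at the start; "torque": the same for the moment, N m; "finger_gap": finger opening in m; "gripper_force": force on a finger pad.
Only numpy, scipy, OpenCV 4.12 (cv2) and the standard library are available. Lean on these libraries where they do the work, as an engineer would, in place of code of your own. Each camera call takes 0.05 s, during which the arm holds its last target. There are 200 camera calls.

TASK

The hob has just been washed: set the large and the small burner cap from the tray down into their matching burners so that each drops into its seat and lies flat, and let go of them. Then push the loose control knob onto the bare spindle, its white pointer towards the red OFF dot behind the spindle, press it down past the click until it is fully home, and finish while still holding it pressed down firmly with the gripper (do not let go); leave everything else where it stands.

Things in the scene. Friction and masses are not known exactly. Their poses are not given: they have to be found in the camera images.
- hob: Two-burner gas hob, fixed: steel plate 320 mm deep (x) x 500 mm wide (y), top face 10 mm above the worktop. Origin: centre of its underside; +x away from the cook. Burners at x +20, y +/-140 mm (large and small on either side); two controls near the front edge at x -110, y +/-50 mm, one with its knob on, one bare. A red OFF dot (10 mm) is printed 32 mm behind (+x of) each control.
- burner_big: Large burner, fixed: slotted aluminium crown, outer diameter 58 mm, 22 mm tall, open bore 44 mm wide. Origin: centre of its foot, on the hob plate; axes as the hob. A spark plug and a thermocouple, 17 mm tall (lower than the crown), stand 6 mm off its +x side: hold a cap by its left and right (along the hob's y) when setting it down.
- burner_small: Small burner, fixed: as the large one, but crown outer diameter 42 mm, 22 mm tall, bore 28 mm wide. Origin: centre of its foot, on the hob plate; axes as the hob.
- cap_big: Large burner cap, black enamelled iron, 160 g, boss down in the tray: disc 64 mm in diameter, 8 mm thick (7 to 15 mm above the origin), under it a boss 40 mm in diameter, 7 mm deep, foot chamfered 3 mm. Origin: centre of the boss's underside; z up. Seated, the boss is in the bore with 2 mm play all round, the disc lies on the crown, the origin is 15 mm above the hob plate.
- cap_small: Small burner cap, 90 g: disc 48 mm in diameter and 8 mm thick, boss 24 mm in diameter and 7 mm deep; otherwise as the large cap. Origin: centre of the boss's underside; z up. Seated, its origin is 15 mm above the hob plate.
- knob: Loose control knob, black plastic, 50 g, upright in the tray: hollow skirt 44 mm in diameter, 18 mm tall, flat top; on it a bar grip 40 mm long (x), 12 mm wide (y), 18 to 34 mm above the origin, to be gripped across its 12 mm. Origin: centre of the skirt's lower rim; z up, +x to the bar end with the white pointer line. Inside, a rounded snap ring 9.6 mm wide, 2 to 6 mm above the rim.
- knob_pointer (a point): Outer part of the white pointer line on top of the knob's bar: 18 mm out from the knob's axis along its +x, 34 mm above its origin.
- spindle: Bare spindle, fixed: brass stud 7 mm in diameter, tapered tip 17 mm above the hob plate, springy bead of 13 mm diameter 10 mm up. Origin: on its axis, on the plate; axes as the hob; OFF dot on its +x side. The knob goes on at any angle. Its ring meets the bead with the knob's origin 10 mm above the plate, clicks past it at 10 to 15 N, the force drops, and it stops hard with the origin at 2 mm.
- fitted_knob: The other control with its knob already on, like the loose knob, pointer at its OFF dot; fixed, 36 mm tall, 100 mm from the bare spindle. Leave it. Origin: centre of its lower rim.
- tray: Low white enamel tray, fixed: 340 mm (x) x 240 mm (y), 14 mm tall, floor and walls 4 mm thick. Origin: centre of its underside. Caps and knob lie in it in a row along x, some 30 mm to the -y side of its middle, about 100 mm apart, in any order.
- dish_brush: Wooden dish brush lying in the tray along its x, 220 mm long, 30 mm wide, 24 mm tall, 75 mm to the +y side of the tray's middle. Bystander. Origin: under its middle.
- hob_scraper: Orange hob scraper lying on the hob plate behind and between the burners, along the hob's y, 120 mm long, 36 mm wide, 14 mm tall. Bystander. Origin: under its middle.
- pepper_mill: Black pepper mill standing to the right of the hob's front edge, 60 mm in diameter, 203 mm tall. Bystander. Origin: centre of its foot.
- soap_dish: Wooden dish with a bar of soap, 104 mm in diameter, 42 mm tall, in front of the hob to the right. Bystander. Origin: centre of its foot.
- pinch_bowl: Small white bowl of seeds, 80 mm in diameter, 28 mm tall, between the robot and the tray. Bystander. Origin: centre of its foot.
- muddler: Wooden muddler (pestle) lying along the right side of the hob, 200 mm long, 34 mm thick. Bystander. Origin: under its middle.
Not all that is in view belongs to the job. What is shaped like the knob but orange is not meant. Leave any orange look-alike of the cap_big alone.

How it is judged:
On the way, in this order (a step that is already met when the one before it is completed fails the run):
1. both burner caps lie seated in their matching burners, let go (horizontal distance between cap_big and burner_big below 0.0035 m and z of cap_big in the frame of burner_big below 0.0175 m and angle between each of cap_big, cap_small's own z axis and vertical below 0.07 rad and horizontal distance between cap_small and burner_small below 0.0035 m and z of cap_small in the frame of burner_small below 0.0175 m and contact force between each of the arm, the fingers and cap_big below 0.05 N and contact force between each of the arm, the fingers and cap_small below 0.05 N), for 0.2 s.
2. the knob is past its click, fully home on the spindle with its pointer at OFF, and is still pressed down (z of knob in the frame of spindle below 0.004 m and horizontal distance between knob and spindle below 0.003 m and angle between knob's own z axis and vertical below 0.1 rad and x of knob_pointer in the frame of spindle above 0.012 m and y of knob_pointer in the frame of spindle between -0.006 and 0.006 m and contact force between knob and spindle above 5 N and contact force between the fingers and knob above 3 N), for 0.5 s.
At the end, for the whole second after the job is handed in: Both caps flat in their own burners (within 3.5 mm of its axis, boss in the bore), untouched; the knob fully home (origin under 4 mm above the hob plate, within 3 mm of the spindle's axis), pointer within about 15 degrees of the OFF dot, and still pressed onto the spindle with over 5 N (all of step 1 and all of step 2); the arm keeps its last pose, push and grip.
It fails at once if another thing (brush, scraper, mill, soap dish, bowl, muddler) is shifted by more than 30 mm (distance of any of dish_brush, hob_scraper, pepper_mill, soap_dish, pinch_bowl, muddler from where it was at the start of the episode above 0.03 m).
It also fails if it takes over 72 s, if anything falls off the work surface, if the arm or the gripper's body presses on something with over 40 N, if the wrist force passes 120 N, or if a joint passes its speed limit or range.

## Working session

There is one attempt and no reset: what is moved stays moved. The work goes in short steps, Python scripts to look and compute and a shell command to move; the robot and the scene stay as the last step left them, time stands still between calls to the robot, and variables do not carry over. Pictures are saved under pics/ and viewed, at most 10 in all, crops included, and the job is handed in when it is done.

```bash
mkdir -p pics; python3 - <<'E'
from workcell import *
import cv2,numpy as np
s=observe();print(s['time_s'],s['ee_pos'],np.round(s['ee_rot'],3).tolist(),s['finger_gap'],tip_reach)
for n in("scene","top"):
    c=read_camera(n);cv2.imwrite(f'pics/{n}0.png',c['image'][:,:,::-1]);np.savez(f'{n}0.npz',**c)
    print(n,c['fx'],c['cx'],c['cy'],np.round(c['R'],3).tolist(),c['t'])
E
```

```text
0.0 [0.16890013 0.49667115 0.24166939] [[-0.947, 0.322, -0.0], [0.322, 0.947, -0.001], [-0.0, -0.001, -1.0]] 0.08542483709184828 0.011
scene 442.43576969734215 318.6041290640901 197.71325582441753 [[-0.832, 0.555, 0.006], [0.287, 0.439, -0.851], [-0.475, -0.706, -0.525]] [ 0.48306988 -0.0642655   1.58333787]
top 422.0091957119874 325.067148000779 204.44720978437434 [[-0.039, -0.999, -0.003], [-0.977, 0.038, -0.208], [0.208, -0.005, -0.978]] [-0.04349797  0.51931162  1.05414458]
```

View pics/top0.png

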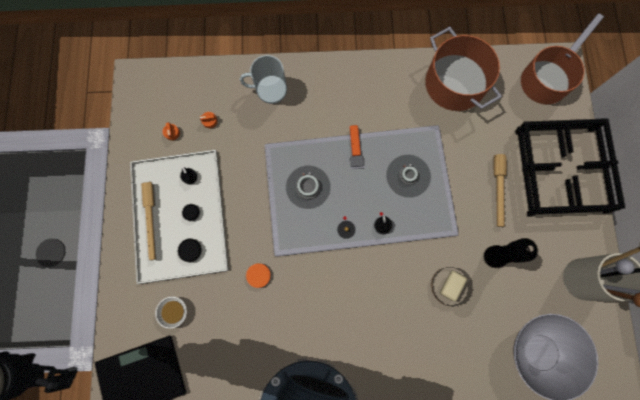

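View pics/scene0.png

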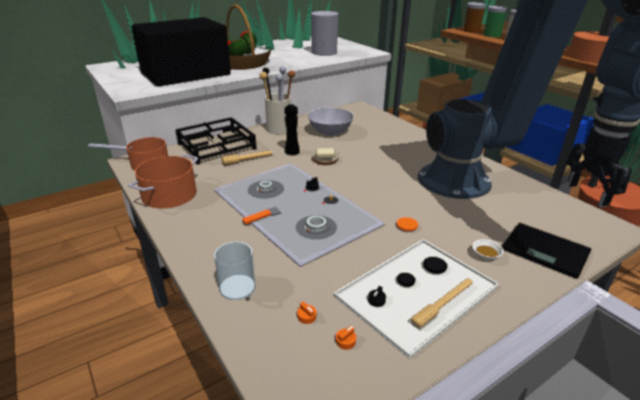

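The top view shows the tray with the big cap (190,250), small cap (190,212) and knob (189,175). On the hob are the big burner (308,186), small burner (410,174), bare spindle (346,229) and fitted knob (383,225). The orange disc (258,276) and orange knobs are decoys.

```bash
cat > h.py <<'E'
from workcell import *
import cv2,numpy as np
def ray(c,u,v,z):
    R,t=np.array(c['R']),np.array(c['t']);o=-R.T@t
    d=R.T@np.array([(u-c['cx'])/c['fx'],(v-c['cy'])/c['fy'],1]);return o+d*(z-o[2])/d[2]
def proj(c,X):
    p=np.array(c['R'])@X+np.array(c['t']);return np.array([c['fx']*p[0]/p[2]+c['cx'],c['fy']*p[1]/p[2]+c['cy']])
def go(x,y,z,yaw=None):
    "shift (cm, tool axes) and turn (deg) to TCP at x,y,z with tool y-axis at angle yaw(deg, world; mod 180)"
    s=observe();R=np.array(s['ee_rot']);d=R.T@(np.array([x,y,z])-s['ee_pos'])*100
    a=0
    if yaw is not None:
        cur=np.degrees(np.arctan2(R[1,1],R[0,1]));a=-((yaw-cur+90)%180-90)
    print('t',round(s['time_s'],2),'ee',np.round(s['ee_pos'],4),'shift',np.round(d,2),'turn',round(a,1),'q6',round(s['joint_positions'][5],2))
E
python3 - <<'E'
from h import *
c=dict(np.load('top0.npz'))
im=c['image'].astype(int);g=im.max(2)
m=np.zeros(g.shape,np.uint8);m[155:272,165:212]=(g[155:272,165:212]<70)
n,l,st,ce=cv2.connectedComponentsWithStats(m)
for i in range(1,n):
    if st[i,4]>30: print('tray',st[i],ce[i],[np.round(ray(c,*ce[i],z)[:2],3) for z in(.019,.025)])
for nm,p,z in[('big',(308,186),.032),('small',(410,174),.032),('spindle',(346,229),.02),('fitted',(383,225),.03)]: print(nm,ray(c,*p,z))
P=[ray(c,*p,.01)[:2] for p in((266,143),(438,127),(456,236),(275,253))];print(np.round(P,3),np.mean(P,0))
T=[ray(c,*p,.014)[:2] for p in((131,163),(217,151),(227,270),(140,282))];print(np.round(T,3),np.mean(T,0))
big,small=ray(c,308,186,.032),ray(c,410,174,.032);d=big-small;print('hob y-axis angle',np.degrees(np.arctan2(d[1],d[0])))
go(*ray(c,190,250,.025)[:2],.2)
E
```

```text
tray [181 169  17  15 191] [188.96858639 176.21465969] [array([0.619, 0.308]), array([0.617, 0.306])]
tray [183 204  17  17 224] [190.85267857 212.21428571] [array([0.518, 0.3  ]), array([0.516, 0.298])]
tray [178 239  24  23 430] [189.61395349 250.00930233] [array([0.415, 0.3  ]), array([0.415, 0.298])]
big [ 0.57485012 -0.01954145  0.032     ]
small [ 0.5976236  -0.29799308  0.032     ]
spindle [ 0.45522302 -0.11721773  0.02      ]
fitted [ 0.46060786 -0.21546524  0.03      ]
[[ 0.71   0.096]
 [ 0.739 -0.393]
 [ 0.426 -0.412]
 [ 0.399  0.075]] [ 0.56881433 -0.15874246]
[[0.665 0.472]
 [0.691 0.233]
 [0.359 0.202]
 [0.337 0.43 ]] [0.51295823 0.33418053]
hob y-axis angle 94.67559359083944
t 0.1 ee [0.1689 0.4967 0.2417] shift [-29.68 -10.96   4.19] turn 0 q6 1.57
```

```bash
python3 -m handwheel '[[[-29.7,-11,4,-23.5],[-29.7,-11,4,-23.5],[-29.7,-11,4,-23.5],[-29.7,-11,4,-23.5],[-29.7,-11,4,-23.5],[-29.7,-11,4,-23.5],[-29.7,-11,4,-23.5],[-29.7,-11,4,-23.5]]]' -1 20
python3 - <<'E'
from h import *
c=read_camera('wrist');cv2.imwrite('pics/w1.png',c['image'][:,:,::-1]);np.savez('w1.npz',**c)
go(.415,.299,.2,94.5);R=np.array(c['R']);print(np.round(R,2).tolist(),-R.T@c['t'],proj(c,[.415,.299,.025]))
E
```

```text
time_s: 1.1
ee_pos: [0.414, 0.2979, 0.2023]
ee_rot: [[-0.997, -0.083, -0.001], [-0.083, 0.997, 0.0], [0.001, 0.0, -1.0]]
force: [0.1, 0.8, 1.1]
finger_gap: 0.0855
gripper_force: 0.0
t 1.15 ee [0.4139 0.2981 0.2024] shift [-0.12  0.08  0.24] turn 0.3 q6 0.54
[[-0.08, 1.0, 0.0], [0.94, 0.08, 0.32], [0.32, 0.03, -0.95]] [0.33255956 0.29163869 0.33347401] [320.53527362 180.29120413]
```

View pics/w1.png

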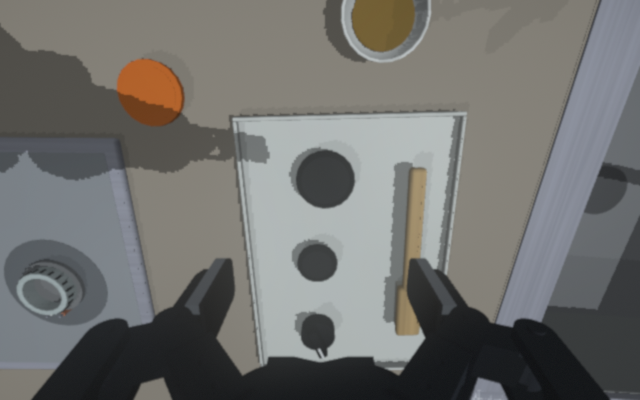

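Wrist view: big cap (325,178), small cap (317,261), knob (318,331), and the big burner crown (42,290).

```bash
cat >> h.py <<'E'
def blob(c,uv,r,thr=70):
    "dark blob near pixel uv"
    g=c['image'].max(2);u,v=map(int,uv);m=np.zeros(g.shape,np.uint8)
    y0,x0=max(v-r,0),max(u-r,0);m[y0:v+r,x0:u+r]=g[y0:v+r,x0:u+r]<thr
    m=cv2.morphologyEx(m,cv2.MORPH_OPEN,np.ones((3,3)))
    cs=cv2.findContours(m,0,1)[0];k=max(cs,key=cv2.contourArea);return k
E
python3 - <<'E'
from h import *
c=dict(np.load('w1.npz'))
for n,uv,r,D in(('big',(325,178),45,.064),('small',(317,261),30,.048)):
    k=blob(c,uv,r);e=cv2.fitEllipse(k);p=ray(c,*e[0],.017)
    P=np.array([ray(c,*q[0],.017)[:2] for q in k],np.float32);ce,rad=cv2.minEnclosingCircle(P)
    print(n,np.round(e,1) if 0 else e,np.round(p,4),ce,rad)
    print('depth z', end=' ');u,v=map(int,e[0]);R=np.array(c['R']);zc=c['z_map'][v,u];X=R.T@(np.array([(u-c['cx'])/c['fx'],(v-c['cy'])/c['fy'],1])*zc-c['t']);print(X)
    go(p[0],p[1],.015,94.5)
E
```

```text
big ((324.58404541015625, 178.53782653808594), (54.87345504760742, 55.47024154663086), 104.3634262084961) [0.4148 0.3034 0.017 ] (0.4155944883823395, 0.3037452697753906) 0.031005842611193657
depth z [0.41331549 0.30255783 0.02077723]
t 1.15 ee [0.4139 0.2981 0.2024] shift [-0.14  0.51 18.74] turn 0.3 q6 0.54
small ((316.7396545410156, 262.1566162109375), (34.46463394165039, 36.773841857910156), 95.7607192993164) [0.5172 0.3031 0.017 ] (0.5176283121109009, 0.3032539188861847) 0.023578684777021408
depth z [0.51631745 0.30216699 0.01833982]
t 1.15 ee [0.4139 0.2981 0.2024] shift [-10.35  -0.37  18.74] turn 0.3 q6 0.54
```

```bash
python3 -m handwheel '[[[-0.1,0.5,6,0],[-0.1,0.5,12,0],[-0.1,0.5,16,0],[-0.1,0.5,18,0],[-0.1,0.5,19,0],[-0.1,0.5,19,0],[-0.1,0.5,19,0]]]'
python3 -m handwheel '[[[0,0,0,0],[0,0,0,0],[0,0,0,0],[0,0,0,0],[0,0,0,0],[0,0,0,0],[0,0,0,0]]]' 1 40
```

```text
time_s: 2.02
ee_pos: [0.4158, 0.303, 0.0133]
ee_rot: [[-0.997, -0.083, 0.001], [-0.083, 0.997, 0.001], [-0.001, 0.001, -1.0]]
force: [0.2, 0.3, 1.2]
finger_gap: 0.0855
gripper_force: 0.0
time_s: 2.9
ee_pos: [0.4158, 0.3026, 0.0135]
ee_rot: [[-0.997, -0.082, 0.001], [-0.082, 0.997, 0.001], [-0.001, 0.001, -1.0]]
force: [-1.8, -0.9, 8.8]
finger_gap: 0.0622
gripper_force: 41.4
```

```bash
python3 -m handwheel '[[[0,0,-5,0],[0,0,-10,0],[-3,-6,-14,0],[-6,-12,-18,0],[-9,-18,-18.7,0],[-11,-24,-18.7,0],[-13.2,-30,-18.7,0],[-13.2,-33.4,-18.7,0]]]'
python3 -m handwheel '[[[0,0,0,0],[0,0,0,0]]]'
python3 - <<'E'
from h import *
c=read_camera('wrist');cv2.imwrite('pics/w2.png',c['image'][:,:,::-1]);np.savez('w2.npz',**c)
go(.575,-.0195,.2,94.5);print(proj(c,[.575,-.0195,.032]),proj(c,[.4552,-.1172,.02]))
E
```

```text
time_s: 3.9
ee_pos: [0.5738, -0.0162, 0.1996]
ee_rot: [[-0.997, -0.082, 0.001], [-0.082, 0.997, -0.0], [-0.001, -0.0, -1.0]]
force: [1.4, 0.1, -1.6]
finger_gap: 0.0622
gripper_force: 45.9
time_s: 4.15
ee_pos: [0.5725, -0.0144, 0.1992]
ee_rot: [[-0.997, -0.081, -0.001], [-0.081, 0.997, 0.0], [0.001, 0.0, -1.0]]
force: [-0.1, 1.1, -1.5]
finger_gap: 0.0621
gripper_force: 45.9
t 4.2 ee [ 0.5725 -0.0136  0.1992] shift [-0.2  -0.61 -0.08] turn 0.2 q6 -0.11
[314.30160104 183.81460725] [218.77484379  47.32147643]
```

View pics/w2.png

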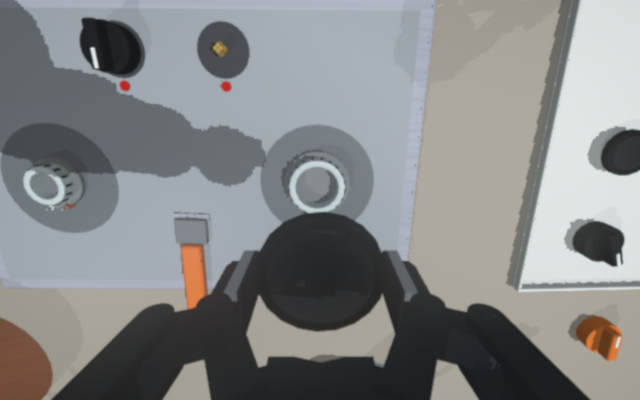

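Held cap centred at about (320,271). The big crown ring is at (317,186), small ring (45,184), spindle (220,49) with OFF dot (226,86), fitted knob (110,48).

```bash
cat >> h.py <<'E'
from scipy.optimize import least_squares
def ring(c,uv,r,z,lo=150):
    "bright crown ring: outer contour -> plane z, circle"
    u,v=map(int,uv);g=c['image'].min(2);m=np.zeros(g.shape,np.uint8);y0,x0=max(v-r,0),max(u-r,0)
    m[y0:v+r,x0:u+r]=g[y0:v+r,x0:u+r]>lo
    k=max(cv2.findContours(m,0,1)[0],key=cv2.contourArea);e=cv2.fitEllipse(k)
    return e,ray(c,*e[0],z)
def cap(c,uv,zb,Rd,thr=60):
    "held cap: top/bottom edge of dark column band around uv -> centre from both rims"
    g=cv2.GaussianBlur(c['image'],(3,3),0).max(2);u,v=map(int,uv);up=[];dn=[]
    for x in range(u-25,u+26,5):
        a=v
        while g[a,x]<thr:a-=1
        b=v
        while b<399 and g[b,x]<thr:b+=1
        up.append((x,a));dn.append((x,b))
    def fit(ps,z):
        P=np.array([ray(c,*p,z)[:2] for p in ps])
        return least_squares(lambda q:np.hypot(*(P-q).T)-Rd,P.mean(0)+(0.02 if ps is up else -0.02)*np.array([1,0])).x
    return fit(up,zb),fit(dn,zb+.008),up[5],dn[5]
E
python3 - <<'E'
from h import *
c=dict(np.load('w2.npz'));s=observe()
print(ring(c,(317,186),36,.032),ring(c,(45,184),30,.032))
a,b,*q=cap(c,(320,265),.1967,.032);print(a,b,q,np.array(a+b)/2-s['ee_pos'][:2])
im=c['image'].astype(int);m=((im[...,0]>150)&(im[...,1]<70)).astype(np.uint8);m[110:]=0
n,l,st,ce=cv2.connectedComponentsWithStats(m)
for i in range(1,n):print(st[i],ce[i],ray(c,*ce[i],.01))
print('spindle',ray(c,220,49,.027),ray(c,220,49,.02))
E
```

```text
(((316.6773376464844, 186.60166931152344), (51.55989456176758, 54.52259826660156), 89.35537719726562), array([ 0.57775145, -0.01685519,  0.032     ])) (((43.81877136230469, 187.06283569335938), (30.034082412719727, 42.41035842895508), 128.04837036132812), array([ 0.60092651, -0.29493149,  0.032     ]))
[ 0.57438205 -0.01329944] [ 0.57130558 -0.01381606] [(320, 213), (320, 330)] [3.78564703e-04 6.70930895e-05]
[121  81   8   9  59] [124.40677966  85.28813559] [ 0.49572354 -0.21408775  0.01      ]
[222  82   8   9  55] [225.67272727  85.94545455] [ 0.48817323 -0.11437064  0.01      ]
spindle [ 0.45729584 -0.11394931  0.027     ] [ 0.45651655 -0.11610585  0.02      ]
```

```bash
python3 -m handwheel '[[[-0.5,-0.4,4,0],[-0.5,-0.4,8,0],[-0.5,-0.4,12,0],[-0.5,-0.4,14,0],[-0.5,-0.4,14,0],[-0.5,-0.4,14,0],[-0.5,-0.4,14,0]]]'
python3 - <<'E'
from h import *
go(.5725+.0055,-.0136-.0034,.038,94.4)
c=read_camera('wrist');cv2.imwrite('pics/w3.png',c['image'][:,:,::-1]);np.savez('w3.npz',**c)
z=observe()['ee_pos'][2]-.0135+.004+.007
a,b,*q=cap(c,(320,265),z,.032);print(a,b,q,np.array(a+b)/2-observe()['ee_pos'][:2])
E
```

```text
time_s: 5.08
ee_pos: [0.579, -0.0173, 0.0606]
ee_rot: [[-0.997, -0.083, 0.002], [-0.083, 0.997, -0.0], [-0.002, -0.0, -1.0]]
force: [-0.4, 0.1, -1.3]
finger_gap: 0.0621
gripper_force: 45.9
t 5.08 ee [ 0.579  -0.0173  0.0606] shift [0.1  0.04 2.26] turn 0.4 q6 -0.11
[ 0.58038954 -0.01623574] [ 0.57797954 -0.0169867 ] [(320, 211), (320, 330)] [0.00026297 0.00090408]
```

View pics/w3.png

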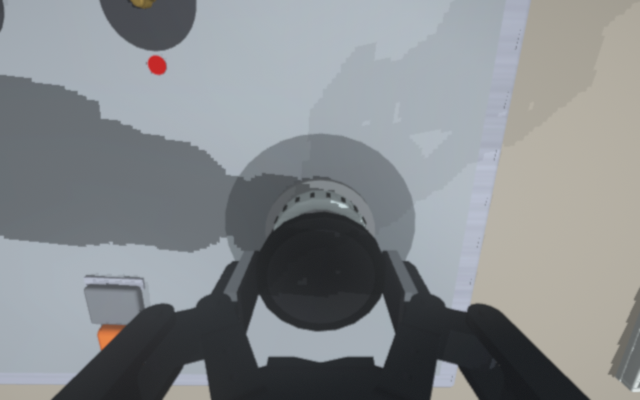

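The crown appears centred behind the held cap (about 320). Lowering it in.

```bash
python3 -m handwheel '[[[0.05,0,1,0],[0.05,0,1.6,0],[0.05,0,2.0,0],[0.05,0,2.3,0],[0.05,0,2.5,0],[0.05,0,2.5,0],[0.05,0,2.5,0]]]'
```

```text
time_s: 6.0
ee_pos: [0.5776, -0.0178, 0.0347]
ee_rot: [[-0.997, -0.082, 0.0], [-0.082, 0.997, -0.0], [-0.0, -0.0, -1.0]]
force: [-3.3, -0.2, 5.9]
finger_gap: 0.0621
gripper_force: 46.4
```

```bash
python3 -m handwheel '[[[0,0,0,0],[0,0,0,0],[0,0,0,0],[0,0,0,0]]]' -1
python3 -m handwheel '[[[0,0,-4,0],[0,0,-8,0],[0,0,-12,0],[0,0,-16,0],[0,0,-16.5,0],[0,0,-16.5,0],[0,0,-16.5,0]]]'
python3 - <<'E'
from h import *
c=read_camera('wrist');cv2.imwrite('pics/w4.png',c['image'][:,:,::-1]);np.savez('w4.npz',**c)
p=ray(c,320,190,.036);print(p);uv=proj(c,[.578,-.0175,.036]);k=blob(c,uv,50,75);e=cv2.fitEllipse(k);p=ray(c,*e[0],.036)
u,v=map(int,e[0]);R=np.array(c['R'])
for du,dv in((0,0),(20,0),(-20,0),(0,20),(0,-20)):
    zc=c['z_map'][v+dv,u+du];X=R.T@(np.array([(u+du-c['cx'])/c['fx'],(v+dv-c['cy'])/c['fy'],1])*zc-c['t']);print(np.round(X,4))
print(e,p);go(.5172,.3031,.2,94.5)
E
```

```text
time_s: 6.5
ee_pos: [0.5778, -0.0178, 0.0342]
ee_rot: [[-0.997, -0.082, 0.0], [-0.082, 0.997, -0.0], [-0.0, -0.0, -1.0]]
force: [-0.1, 0.6, 0.0]
finger_gap: 0.085
gripper_force: 0.0
time_s: 7.38
ee_pos: [0.577, -0.0177, 0.1978]
ee_rot: [[-0.997, -0.082, -0.002], [-0.082, 0.997, 0.0], [0.002, 0.0, -1.0]]
force: [-0.1, 1.2, -0.5]
finger_gap: 0.0854
gripper_force: 0.0
[ 0.58367274 -0.01671547  0.036     ]
[ 0.5754 -0.0184  0.0401]
[0.5736 0.0012 0.0405]
[ 0.5768 -0.038   0.0407]
[ 0.5962 -0.0167  0.0401]
[ 0.5553 -0.02    0.0404]
((319.4439392089844, 183.73158264160156), (61.76814270019531, 63.41703414916992), 112.64282989501953) [ 0.57718845 -0.01781098  0.036     ]
t 7.42 ee [ 0.577  -0.0177  0.1978] shift [ 3.32 32.47 -0.21] turn 0.2 q6 -0.11
```

View pics/w4.png

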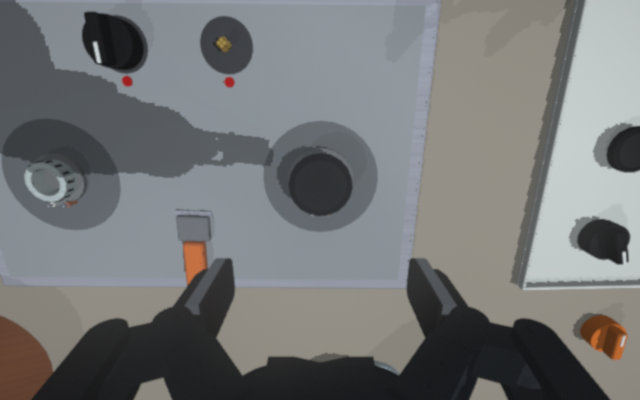

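Big cap seated flat at (320,184), top at z≈0.040. Next is the small cap.

```bash
python3 -m handwheel '[[[1,6,0,0],[2,12,0,0],[3,18,0,0],[3.3,24,0,0],[3.3,30,0,0],[3.3,32.5,0,0],[3.3,32.5,0,0],[3.3,32.5,0,0]]]'
python3 - <<'E'
from h import *
c=read_camera('wrist');np.savez('w5.npz',**c)
uv=proj(c,[.5172,.3031,.017]);k=blob(c,uv,32);e=cv2.fitEllipse(k);p=ray(c,*e[0],.017);print(e,p);go(p[0],p[1],.017,94.5)
E
```

```text
time_s: 8.43
ee_pos: [0.5178, 0.3027, 0.1985]
ee_rot: [[-0.997, -0.082, -0.001], [-0.082, 0.997, -0.001], [0.001, -0.001, -1.0]]
force: [0.8, -0.3, 0.2]
finger_gap: 0.0853
gripper_force: 0.0
((320.0099182128906, 178.82931518554688), (40.87472915649414, 41.30249786376953), 116.11264038085938) [0.51819691 0.30295171 0.017     ]
t 8.47 ee [0.518  0.3023 0.1987] shift [-0.04  0.08 18.17] turn 0.2 q6 0.45
```

```bash
python3 -m handwheel '[[[0,0,6,0],[0,0,12,0],[0,0,16,0],[0,0,17.6,0],[0,0,18.1,0],[0,0,18.1,0],[0,0,18.1,0]]]'
python3 -m handwheel '[[[0,0,0,0],[0,0,0,0],[0,0,0,0],[0,0,0,0],[0,0,0,0],[0,0,0,0],[0,0,0,0],[0,0,0,0]]]' 1 40
python3 - <<'E'
from h import *
go(.6015,-.2950,.2,94.4)
E
```

```text
time_s: 9.35
ee_pos: [0.519, 0.3038, 0.0197]
ee_rot: [[-0.997, -0.082, 0.002], [-0.082, 0.997, 0.001], [-0.002, 0.001, -1.0]]
force: [-0.1, 0.4, 0.5]
finger_gap: 0.0859
gripper_force: 0.0
time_s: 10.35
ee_pos: [0.5183, 0.3036, 0.019]
ee_rot: [[-0.997, -0.082, 0.001], [-0.082, 0.997, 0.0], [-0.001, 0.0, -1.0]]
force: [-2.0, -0.6, 6.1]
finger_gap: 0.0461
gripper_force: 39.9
t 10.35 ee [0.5183 0.3036 0.019 ] shift [ -3.38 -60.34 -18.11] turn 0.3 q6 0.45
```

```bash
python3 -m handwheel '[[[0,0,-5,0],[0,0,-10,0],[0,-5,-14,0],[-1,-11,-18,0],[-1,-17,-18,0],[-2,-23,-18,0],[-2,-29,-18,0],[-3,-35,-18,0]]]'
python3 -m handwheel '[[[0,-6,0,0],[0,-12,0,0],[-0.3,-18,0,0],[-0.3,-23,0,0],[-0.3,-25.4,0,0],[-0.3,-25.4,0,0],[-0.3,-25.4,0,0],[-0.3,-25.4,0,0]]]'
python3 - <<'E'
from h import *
c=read_camera('wrist');cv2.imwrite('pics/w6.png',c['image'][:,:,::-1]);np.savez('w6.npz',**c)
s=observe();uv=proj(c,[.600,-.296,.032]);print(uv,ring(c,uv,28,.032))
a,b,*q=cap(c,(320,265),s['ee_pos'][2]-.015+.007,.024);print(a,b,q,np.array(a+b)/2-s['ee_pos'][:2])
go(.600,-.296,.06,94.4)
E
```

```text
time_s: 11.35
ee_pos: [0.5761, -0.0434, 0.1985]
ee_rot: [[-0.997, -0.082, 0.0], [-0.082, 0.997, -0.0], [-0.0, -0.0, -1.0]]
force: [1.1, 0.7, -1.3]
finger_gap: 0.0457
gripper_force: 41.7
time_s: 12.35
ee_pos: [0.6005, -0.2928, 0.1985]
ee_rot: [[-0.996, -0.084, 0.0], [-0.084, 0.996, 0.0], [-0.0, 0.0, -1.0]]
force: [-0.2, -0.1, -1.1]
finger_gap: 0.046
gripper_force: 41.7
[316.47736818 181.25870539] (((316.5006408691406, 180.60604858398438), (37.306087493896484, 38.79136276245117), 87.91902923583984), array([ 0.59931539, -0.29603159,  0.032     ]))
[ 0.60253579 -0.29177923] [ 0.59969445 -0.29186931] [(320, 224), (320, 310)] [0.00061536 0.00114155]
t 12.4 ee [ 0.6005 -0.293   0.1986] shift [ 0.08 -0.3  13.86] turn 0.4 q6 -0.54
```

View pics/w6.png

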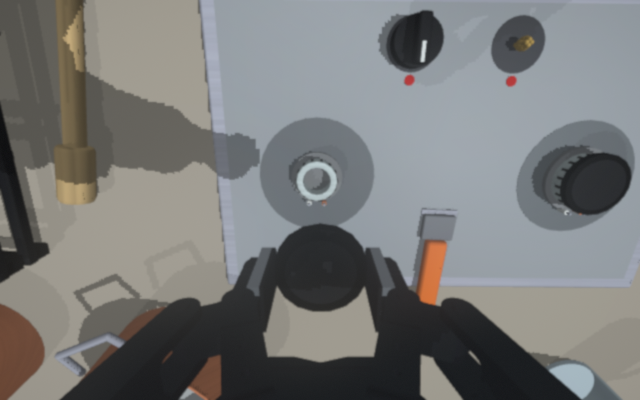

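Small crown ring at (316.5,180.6), held cap at (320,267); big cap still seated at (594,183).

```bash
python3 -m handwheel '[[[0.2,-0.4,4,0],[0.2,-0.4,8,0],[0.2,-0.4,12,0],[0.2,-0.4,13.5,0],[0.2,-0.4,13.5,0],[0.2,-0.4,13.5,0],[0.2,-0.4,13.5,0]]]'
python3 - <<'E'
from h import *
c=read_camera('wrist');np.savez('w7.npz',**c)
s=observe();a,b,*q=cap(c,(320,265),s['ee_pos'][2]-.015+.007,.024,50);print(a,b,q,np.array(a+b)/2-s['ee_pos'][:2])
go(.5993,-.296,.04,94.4)
E
```

```text
time_s: 13.28
ee_pos: [0.5995, -0.2989, 0.065]
ee_rot: [[-0.997, -0.082, 0.002], [-0.082, 0.997, -0.001], [-0.002, -0.001, -1.0]]
force: [0.7, 1.0, -0.8]
finger_gap: 0.046
gripper_force: 41.7
[ 0.60027956 -0.31173182] [ 0.58896291 -0.31041974] [(320, 223), (320, 289)] [-0.00471512 -0.01224138]
t 13.32 ee [ 0.5993 -0.2988  0.0647] shift [-0.02  0.29  2.47] turn 0.3 q6 -0.54
```

```bash
python3 -m handwheel '[[[0,0.17,0,0],[0,0.17,0.8,0],[0,0.17,1.4,0],[0,0.17,1.8,0],[0,0.17,2.2,0],[0,0.17,2.5,0],[0,0.17,2.5,0],[0,0.17,2.5,0]]]'
```

```text
time_s: 14.32
ee_pos: [0.5984, -0.2968, 0.04]
ee_rot: [[-0.997, -0.082, 0.001], [-0.082, 0.997, -0.001], [-0.001, -0.001, -1.0]]
force: [-5.0, 2.7, 13.3]
finger_gap: 0.0461
gripper_force: 43.0
```

Height matches the seated value. Release, lift and check.

```bash
python3 -m handwheel '[[[0,0,0,0],[0,0,0,0],[0,0,0,0],[0,0,0,0],[0,0,0,0]]]' -1
python3 -m handwheel '[[[0,0,-4,0],[0,0,-8,0],[0,0,-12,0],[0,0,-16,0],[0,0,-16,0],[0,0,-16,0],[0,0,-16,0]]]'
python3 - <<'E'
from h import *
c=read_camera('wrist');np.savez('w8.npz',**c);R=np.array(c['R'])
e=cv2.fitEllipse(blob(c,proj(c,[.599,-.2965,.036]),40,75));print(e,ray(c,*e[0],.036))
u,v=map(int,e[0])
for du,dv in((0,0),(15,0),(-15,0),(0,15),(0,-15)):
    zc=c['z_map'][v+dv,u+du];X=R.T@(np.array([(u+du-c['cx'])/c['fx'],(v+dv-c['cy'])/c['fy'],1])*zc-c['t']);print(np.round(X,4))
go(.618,.305,.2,97)
E
```

```text
time_s: 14.95
ee_pos: [0.5984, -0.2968, 0.0381]
ee_rot: [[-0.997, -0.082, -0.0], [-0.082, 0.997, -0.0], [0.0, -0.0, -1.0]]
force: [0.4, 0.4, -0.5]
finger_gap: 0.0856
gripper_force: 0.0
time_s: 15.82
ee_pos: [0.5979, -0.2965, 0.1968]
ee_rot: [[-0.997, -0.082, -0.002], [-0.082, 0.997, 0.001], [0.002, 0.001, -1.0]]
force: [-0.0, 0.6, -0.4]
finger_gap: 0.0853
gripper_force: 0.0
((319.0752258300781, 184.4790802001953), (46.53190231323242, 48.0062255859375), 131.43836975097656) [ 0.59860572 -0.29674673  0.036     ]
[ 0.5972 -0.2969  0.0391]
[ 0.5957 -0.2822  0.0402]
[ 0.5982 -0.3117  0.04  ]
[ 0.6125 -0.2957  0.0402]
[ 0.5823 -0.2982  0.0387]
t 15.88 ee [ 0.598  -0.2965  0.1968] shift [-6.94 59.79 -0.27] turn -2.3 q6 -0.54
```

```bash
python3 -m handwheel '[[[0,6,0,0],[-1,12,0,0],[-2,18,0,0],[-3,24,0,0],[-4,30,0,0],[-5,36,0,0],[-6,42,0,0],[-6.5,48,0,0]]]'
python3 -m handwheel '[[[0,6,0,0],[-0.4,11.8,0,0],[-0.4,11.8,0,0],[-0.4,11.8,0,0],[-0.4,11.8,0,0]]]'
python3 - <<'E'
from h import *
c=read_camera('wrist');np.savez('w9.npz',**c)
go(.618,.305,.2,97);u,v=proj(c,[.618,.305,.03]).astype(int);print(u,v)
cr=c['image'][v-50:v+60,u-60:u+60,::-1];cv2.imwrite('pics/w9.png',cv2.resize(cr,None,fx=5,fy=5));print(u-60,v-50)
E
```

```text
time_s: 16.88
ee_pos: [0.6236, 0.1888, 0.1972]
ee_rot: [[-0.997, -0.082, -0.001], [-0.082, 0.997, -0.001], [0.001, -0.0, -1.0]]
force: [0.9, -0.0, -1.0]
finger_gap: 0.0855
gripper_force: 0.0
time_s: 17.5
ee_pos: [0.6182, 0.3035, 0.198]
ee_rot: [[-0.997, -0.081, -0.001], [-0.081, 0.997, -0.001], [0.001, -0.001, -1.0]]
force: [0.3, -0.1, -0.1]
finger_gap: 0.0857
gripper_force: 0.0
t 17.55 ee [0.6183 0.3034 0.1982] shift [ 0.02  0.16 -0.18] turn -2.4 q6 0.38
321 181
261 131
```

View pics/w9.png

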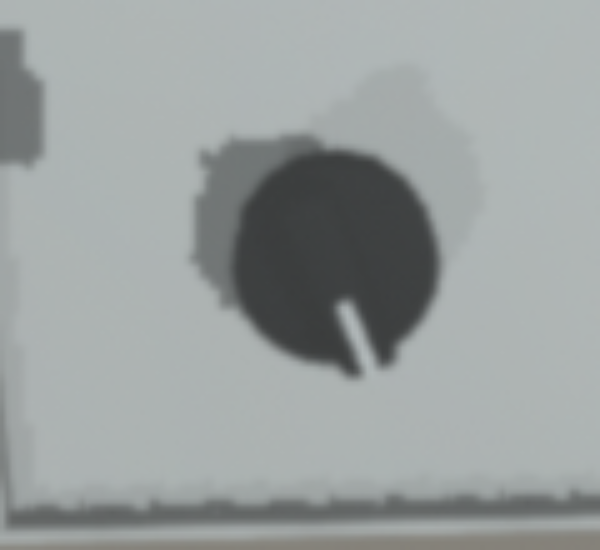

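Knob skirt at (328.4,182.4); its white pointer runs from (330,191.6) to (335,205).

```bash
python3 - <<'E'
from h import *
c=dict(np.load('w9.npz'))
im=c['image'];m=np.zeros(im.shape[:2],np.uint8);m[185:212,318:345]=im[185:212,318:345].min(2)>120
m[207:]=0
k=blob(c,(328,182),30);h=[(ray(c,*p[0],.02)[:2]) for p in k];
# bright blob connected within dark hull: use typed line ends
a,b=ray(c,330,191.6,.038),ray(c,335,205,.038);d=(b-a)[:2];ang=np.degrees(np.arctan2(d[1],d[0]));u=d/np.hypot(*d)
print('line',a,b,'len',np.hypot(*d),'ang',ang,'axis if outer end=20mm',b[:2]-.02*u)
(x,y),r=cv2.minEnclosingCircle(np.array([(p[0][0],p[0][1]) for p in k if p[0][1]<198],np.float32));print(x,y,r,ray(c,x,y,.016))
for n,z in(('top',.2),): go(*ray(c,x,y,.016)[:2],z,ang+90)
E
```

```text
line [0.62542338 0.31453295 0.038     ] [0.63923247 0.32091786 0.038     ] len 0.01521374748839353 ang 24.814426150322753 axis if outer end=20mm [0.62107903 0.31252425]
327.5 181.56451416015625 20.07546615600586 [0.62117995 0.31213213 0.016     ]
t 17.55 ee [0.6183 0.3034 0.1982] shift [-0.36  0.85 -0.18] turn -20.2 q6 0.38
```

```bash
python3 -m handwheel '[[[-0.35,0.85,3,-10],[-0.35,0.85,6,-20.2],[-0.35,0.85,9,-20.2],[-0.35,0.85,9,-20.2],[-0.35,0.85,9,-20.2]]]'
python3 - <<'E'
from h import *
go(.6212,.3123,.0345,114.8)
E
```

```text
time_s: 18.18
ee_pos: [0.6216, 0.3131, 0.1096]
ee_rot: [[-0.907, -0.42, 0.001], [-0.42, 0.907, 0.001], [-0.001, -0.0, -1.0]]
force: [-0.6, 0.9, 0.9]
finger_gap: 0.0852
gripper_force: 0.0
t 18.18 ee [0.6216 0.3131 0.1096] shift [ 0.08 -0.06  7.51] turn 0.0 q6 0.03
```

```bash
python3 -m handwheel '[[[0.05,-0.05,3,0],[0.05,-0.05,6,0],[0.05,-0.05,7,0],[0.05,-0.05,7.5,0],[0.05,-0.05,7.5,0],[0.05,-0.05,7.5,0]]]'
python3 -m handwheel '[[[0,0,0,0],[0,0,0,0],[0,0,0,0],[0,0,0,0],[0,0,0,0],[0,0,0,0],[0,0,0,0],[0,0,0,0]]]' 1 80
python3 -m handwheel '[[[0,0,0,0],[0,0,0,0],[0,0,0,0],[0,0,0,0]]]'
python3 - <<'E'
from h import *
go(.4555,-.117,.2,94.4)
E
```

```text
time_s: 18.92
ee_pos: [0.6212, 0.3132, 0.0344]
ee_rot: [[-0.907, -0.421, 0.001], [-0.421, 0.907, 0.001], [-0.002, -0.0, -1.0]]
force: [0.3, -0.5, 0.1]
finger_gap: 0.0854
gripper_force: 0.0
time_s: 19.92
ee_pos: [0.6209, 0.313, 0.0337]
ee_rot: [[-0.907, -0.421, 0.001], [-0.421, 0.907, 0.0], [-0.001, -0.0, -1.0]]
force: [-0.7, 0.1, 5.3]
finger_gap: 0.01
gripper_force: 80.7
time_s: 20.42
ee_pos: [0.6209, 0.3131, 0.0337]
ee_rot: [[-0.907, -0.421, 0.001], [-0.421, 0.907, 0.0], [-0.001, -0.0, -1.0]]
force: [-0.6, 0.2, 4.7]
finger_gap: 0.0098
gripper_force: 80.7
t 20.43 ee [0.6209 0.3131 0.0337] shift [ 33.1  -32.03 -16.65] turn 20.5 q6 0.03
```

```bash
python3 -m handwheel '[[[0,0,-5,0],[0,0,-10,0],[3,-3,-14,0],[7,-7,-16.6,0],[11,-11,-16.6,7],[15,-15,-16.6,14],[19,-19,-16.6,20.5],[23,-23,-16.6,20.5]]]'
python3 - <<'E'
from h import *
go(.4555,-.117,.2,94.4)
E
```

```text
time_s: 21.42
ee_pos: [0.5079, 0.0059, 0.199]
ee_rot: [[-0.997, -0.076, -0.0], [-0.076, 0.997, -0.0], [0.0, -0.0, -1.0]]
force: [0.7, -0.0, -0.1]
finger_gap: 0.0097
gripper_force: 79.9
t 21.43 ee [0.5079 0.0059 0.199 ] shift [  6.16 -11.86  -0.09] turn -0.1 q6 -0.06
```

```bash
python3 -m handwheel '[[[3,-6,0,0],[6.2,-11.8,0,0],[6.2,-11.8,0,0],[6.2,-11.8,0,0],[6.2,-11.8,0,0]]]'
python3 - <<'E'
from h import *
c=read_camera('wrist');np.savez('w10.npz',**c);cv2.imwrite('pics/w10.png',c['image'][60:360,160:480,::-1].repeat(2,0).repeat(2,1)[:600])
im=c['image'].astype(int);m=((im[...,0]>140)&(im[...,1]<70)).astype(np.uint8)
n,l,st,ce=cv2.connectedComponentsWithStats(m)
for i in range(1,n):
    if st[i,4]>15:print('red',st[i],ce[i],ray(c,*ce[i],.01))
m=((im[...,0]-im[...,2]>40)&(im[...,1]-im[...,2]>20)).astype(np.uint8);m[:100]=0;m[260:]=0
n,l,st,ce=cv2.connectedComponentsWithStats(m)
for i in range(1,n):
    if st[i,4]>8:print('brass',st[i],ce[i],ray(c,*ce[i],.022))
go(.4555,-.117,.2,94.4)
E
```

```text
time_s: 22.05
ee_pos: [0.4568, -0.1141, 0.1991]
ee_rot: [[-0.997, -0.078, 0.0], [-0.078, 0.997, 0.0], [-0.0, 0.0, -1.0]]
force: [0.3, -0.1, -0.3]
finger_gap: 0.0098
gripper_force: 79.8
red [225 200   6   7  31] [227.58064516 203.09677419] [ 0.495411   -0.21418535  0.01      ]
red [315 201   6   6  29] [317.4137931  203.72413793] [ 0.48826613 -0.11398089  0.01      ]
brass [535 100  60  17 737] [563.29715061 106.57123474] [0.36534358 0.11658483 0.022     ]
brass [313 173  11  11  67] [318.01492537 178.58208955] [ 0.45611614 -0.11569261  0.022     ]
t 22.1 ee [ 0.4568 -0.1139  0.1991] shift [ 0.15 -0.3  -0.09] turn 0.1 q6 -0.32
```

View pics/w10.png

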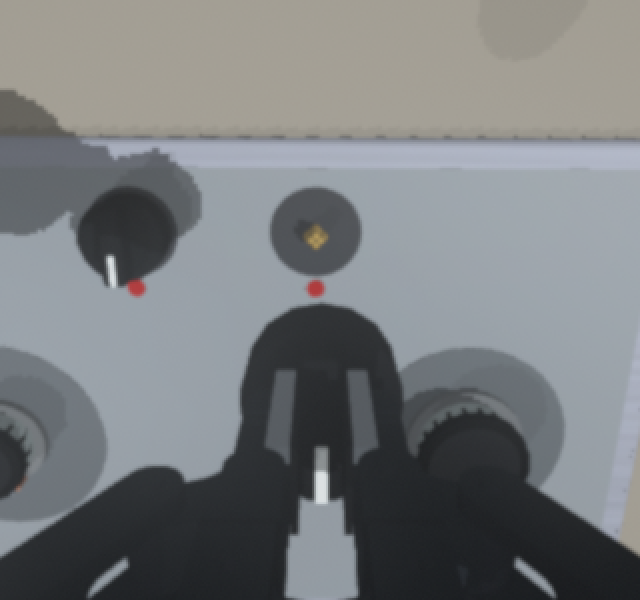

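Bare spindle at (318,178.6), OFF dot (317.4,203.7). The held knob's skirt front edge is at (321,212.5) and its pointer end at (320.5,311.5).

```bash
python3 - <<'E'
from h import *
c=dict(np.load('w10.npz'));s=observe();z=s['ee_pos'][2]-.0297
g=c['image'].max(2)
P=[]
for x in range(300,343,3):
    a=235
    while g[a,x]<62:a-=1
    P.append((x,a))
Q=np.array([ray(c,*p,z)[:2] for p in P]);f=least_squares(lambda q:np.hypot(*(Q-q).T)-.022,Q.mean(0)+[.018,0]).x
print(P[::5],f,f-s['ee_pos'][:2])
e=ray(c,320.5,311.5,z+.034);i=ray(c,320.5,285,z+.034);print(e,i,np.degrees(np.arctan2(*(e-i)[1::-1])),e[:2]-.02*np.array([.997,.078])-s['ee_pos'][:2])
w=(g>150).astype(np.uint8);w[:282]=0;w[313:]=0;w[:,:312]=0;w[:,330:]=0
# white line row-wise mid columns only where narrow
ys=range(287,310,3)
for y in ys:
    r=np.flatnonzero(c['image'][y,312:330].min(1)>110)+312;print(y,r.min() if len(r) else None,r.max() if len(r) else None,end='; ')
E
```

```text
[(300, 218), (315, 213), (330, 214)] [ 0.45889323 -0.113314  ] [0.00212053 0.00057509]
[ 0.47729518 -0.11165851  0.20338682] [ 0.46176444 -0.11288919  0.20338682] 4.53071832051496 [0.00058248 0.00067058]
287 318 323; 290 318 323; 293 318 323; 296 317 323; 299 317 323; 302 317 323; 305 317 323; 308 317 324;
```

```bash
python3 -m handwheel '[[[0.15,-0.25,4,0],[0.15,-0.25,8,0],[0.15,-0.25,11,0],[0.15,-0.25,13.2,0],[0.15,-0.25,13.2,0],[0.15,-0.25,13.2,0],[0.15,-0.25,13.2,0],[0.15,-0.25,13.2,0]]]'
python3 - <<'E'
from h import *
go(.4553,-.1166,.05,94.4)
c=read_camera('wrist');im=c['image'].astype(int);m=((im[...,0]>140)&(im[...,1]<70)).astype(np.uint8);m[:,400:]=0
n,l,st,ce=cv2.connectedComponentsWithStats(m)
for i in range(1,n):
    if st[i,4]>15:print('red',st[i],ce[i],ray(c,*ce[i],.01))
E
```

```text
time_s: 23.1
ee_pos: [0.4554, -0.1177, 0.0679]
ee_rot: [[-0.997, -0.077, 0.001], [-0.077, 0.997, -0.0], [-0.001, -0.0, -1.0]]
force: [-1.1, -0.5, -0.2]
finger_gap: 0.0097
gripper_force: 79.8
t 23.1 ee [ 0.4554 -0.1177  0.0679] shift [0.   0.11 1.79] turn 0.0 q6 -0.33
red [175 265  11   8  59] [180.94915254 268.52542373] [ 0.49709663 -0.21335624  0.01      ]
```

```bash
python3 -m handwheel '[[[0,0.08,0.4,0],[0,0.08,0.8,0],[0,0.08,1.2,0],[0,0.08,1.5,0],[0,0.08,1.7,0],[0,0.08,1.7,0],[0,0.08,1.7,0]]]' 1 110
```

```text
time_s: 24.02
ee_pos: [0.4549, -0.1168, 0.0503]
ee_rot: [[-0.997, -0.077, 0.0], [-0.077, 0.997, -0.0], [-0.0, -0.0, -1.0]]
force: [0.6, -0.4, -0.2]
finger_gap: 0.0087
gripper_force: 111.9
```

Spindle tip has entered the ring with no side force. Pressing down.

```bash
python3 -m handwheel '[[[0,0,0.1,0],[0,0,0.2,0],[0,0,0.3,0],[0,0,0.4,0],[0,0,0.4,0]]]'; python3 -m handwheel '[[[0,0,0.2,0],[0,0,0.3,0],[0,0,0.4,0],[0,0,0.5,0],[0,0,0.5,0]]]'
```

```text
time_s: 24.65
ee_pos: [0.4555, -0.1172, 0.0474]
ee_rot: [[-0.997, -0.077, 0.002], [-0.077, 0.997, -0.001], [-0.002, -0.001, -1.0]]
force: [-2.8, -1.5, 12.0]
finger_gap: 0.0089
gripper_force: 114.3
time_s: 25.28
ee_pos: [0.4548, -0.1167, 0.0416]
ee_rot: [[-0.997, -0.077, -0.0], [-0.077, 0.997, 0.0], [0.0, 0.0, -1.0]]
force: [-2.0, -0.2, 7.9]
finger_gap: 0.0091
gripper_force: 113.5
```

Clicked through (12 N peak, then a drop). Now press firmly against the stop.

```bash
python3 -m handwheel '[[[0,0,0.1,0],[0,0,0.2,0],[0,0,0.3,0],[0,0,0.3,0],[0,0,0.3,0],[0,0,0.3,0]]]'
```

```text
time_s: 26.02
ee_pos: [0.455, -0.1168, 0.0408]
ee_rot: [[-0.997, -0.077, 0.002], [-0.077, 0.997, -0.0], [-0.002, -0.001, -1.0]]
force: [-10.6, 2.6, 39.4]
finger_gap: 0.0088
gripper_force: 119.3
```

```bash
python3 -m handwheel '[[[0,0,-0.08,0],[0,0,-0.08,0],[0,0,-0.08,0],[0,0,-0.08,0],[0,0,-0.08,0],[0,0,-0.08,0],[0,0,-0.08,0],[0,0,-0.08,0]]]'
python3 - <<'E'
from h import *
c=read_camera('wrist');cv2.imwrite('pics/w11.png',c['image'][:,:,::-1]);s=observe();print(s['force'],s['ee_pos'])
z=s['ee_pos'][2]+.0043
for y in range(285,312,4):
    r=np.flatnonzero(c['image'][y,308:332].min(1)>110)+308
    if len(r):print(y,r.min(),r.max(),ray(c,r.mean(),y,z)[:2])
E
```

```text
time_s: 27.02
ee_pos: [0.455, -0.1168, 0.041]
ee_rot: [[-0.997, -0.077, 0.001], [-0.077, 0.997, -0.0], [-0.001, -0.0, -1.0]]
force: [-8.7, 2.4, 30.7]
finger_gap: 0.0089
gripper_force: 117.2
[-8.73231683  1.00301975 31.33610005] [ 0.45494178 -0.11675625  0.04100439]
285 318 323 [ 0.45995232 -0.11560575]
289 318 323 [ 0.46223336 -0.11542759]
293 318 323 [ 0.46453714 -0.11524764]
297 317 323 [ 0.46688321 -0.11531258]
301 317 324 [ 0.46921431 -0.11488233]
305 317 324 [ 0.4715884  -0.11469689]
309 317 324 [ 0.47398665 -0.11450957]
```

View pics/w11.png

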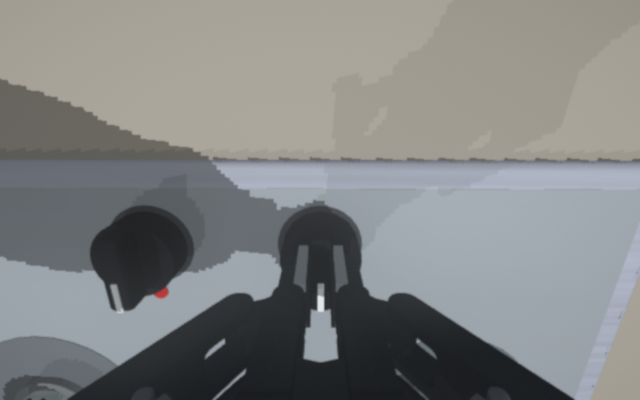

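The knob is down at plate level with its pointer at about 4.5°, matching the hob's yaw. It is held at 31 N. Handing in.

```bash
python3 -c "
from workcell import *
print(close_job())"
```

```text
the job is handed in; nothing more can be done
None
```

The job is handed in, with no verdict returned: by my measurements both caps lie flat in their own burners and are let go, and the knob is past its click, fully home, pointing at OFF and held down at about 31 N after about 27 s.

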